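# Release a vial block from the shaker's hold-down bar and slide it out

## Robot

A 6-joint arm with a two-finger parallel gripper is mounted at the origin on the work surface; the furniture and walls round the work are solid. World frame = base frame: x ahead of the robot, y to its left, z up, the work surface at z = 0. Lengths are in m, angles in rad, forces in N, time in s.
With the tool pointing down it reaches from about 0.375 to 0.9 m from the base axis. Payload 3.1 kg.
Tool frame: the origin (TCP) lies at the very end of the fingers, on their centre line; the grasp point (between the pads) lies 19 mm behind it (grip_depth is the distance from the TCP to the grasp point, in m); z points along the fingers, y is the line along which they close (so a half turn about z gives the same grasp; the last joint's range is limited). The gripper opens to 85 mm and grips with 20 to 120 N. Pads are 22 mm wide; open, the fingers measure 114 mm over their backs; the gripper's body (76 mm by 85 mm) begins 54 mm behind the grasp point. The pads swing forward as they close: fully open they stand 13 mm farther back than shut.
Start: joints at [-1.369, 0.527, 1.433, -0, 1.181, -0.178], TCP at [0.232, -0.58, 0.193] pointing down, gripper open.
Joint ranges: [-3.08, 3.08], [-0.75, 2.2], [0.22, 2.44], [-1.43, 4.57], [0, 2.65], [-2.85, 2.85]. Speed limits (rad/s): [2.79, 2.79, 3.14, 3.14, 3.14, 3.14].

## Interface

Orientations are given as a unit quaternion [x, y, z, w].
In Python, from station import * gives the robot as it stands.
- The arm moves only by the tool apply_moves, never from a script. Its argument "plan" is a list of rows, each a list of 7 numbers: the shift along the tool's x, y, z in m, then the turn, a rotation vector about the tool's x, y, z in rad, then the gripper command: -1 is fully open, 1 is shut, values between are in proportion. In form: [[dx, dy, dz, wx, wy, wz, jaw], ...]. A call has 1 to 8 rows; each row shifts and turns the commanded pose from where the row before left it, along the tool's axes as they then stand; what a row does not reach is not made up. A row lasts 1/8 s, in which the tool goes at most 62.5 mm and 10.7 degrees, less where a joint would pass 70% of its speed; a pose out of reach is approached as far as the arm can. A call is refused whole if a number of a shift passes 0.0625 or a number of a turn 0.188, either way. A call with a gripper value outside its range is refused whole. The fingers move at their own pace and stop on an object; "force" is the grip in N (left out, the last holds). Time passes only in rows, so rows that do not move let the fingers close. It gives the time, the measured TCP pose, the force, the opening and the grip force at its end, in the units of the state.
- sense(): the state, without advancing time (a new reading comes with each control period).
- snapshot(name): name is "scene" or "top" or "wrist"; returns the picture (400x640x3 uint8, red, green, blue); there is no depth.
- calibration(name): a dict with "camera_matrix" (3x3 intrinsics, pixels), "R" (3x3) and "t" (3): a world point X has camera coordinates R X + t; the wrist camera has in their place "mount" (4x4, takes a point from camera to tool coordinates, whose origin is the TCP and whose axes are the flange's). Camera axes: x right, y down, z forward; pixel columns grow to the right and rows downward; lengths in m; the calibration is good to about 2 mm. A picture is of the moment at which its call begins: read the wrist's pose just before it. calibration takes no time and is no camera call.
- sign_off(): hands the job in; it is judged then, once.
The state is a dict: "t": time; "q": joint angles; "qd": joint speeds; "tau": joint torques, N m; "tcp_pos": TCP position; "tool_rot": TCP orientation; "force": force on the tool from outside, world axes, zero at the start; "ft_torque": the same for the moment, N m; "finger_gap": opening from 0.0 (shut) to 1.0 (fully open); "gripper_force": force on a finger pad.
Only numpy, scipy, OpenCV 4.12 (cv2) and the standard library are available. Lean on these libraries where they do the work, as an engineer would, in place of code of your own. Each camera call takes 0.05 s, during which the arm holds its last target. There are 200 camera calls.

## Task

The shaking is finished. Lift the shaker's hinged hold-down bar, the one with the red grip, and swing it over until it stands open by itself, then slide the vial block out towards the shaker's front from beneath the rear lip, carry it level and set it down gently, flat in the steel tray, with its three vials still standing in it. Leave the bar open, and do not knock over the beaker, the measuring cylinder or the orange bottle.

Things in the scene. Friction and masses are not known exactly. Their poses are not given: they have to be found in the camera images.
- shaker: White laboratory shaker, fixed, housing 176 (x) x 172 (y) x 58 mm high; the black control panel with knob and buttons is on its front, which faces its -x, roughly to the robot. Origin: on the worktop under the platform; x to its rear, y to its left as the robot sees it, z up.
- platform (a point): Origin of the aluminium sample platform, on its top, 71 mm over the worktop; axes as the shaker's. It spans x -85 to 73, y -84 to 92 mm. The vial block lies on it between two side rails (5 mm high, inner faces 70 mm apart, outer 78), its centre at x = 5 mm. More than 25 mm of free room beside the block above the rails.
- rear_lip (a point): Front edge, underside, of the fixed steel lip at the platform's rear: 60 mm wide, 4 mm thick, 26 mm above the platform. It reaches 8 mm over the block's rear end, so the block cannot be lifted until slid forward (shaker -x) by more than 8 mm.
- hold_down_bar (a joint): Angle (rad) of the steel hold-down bar: 0 closed, level across the block's front end; grows as its right end swings up and over to the left; 1.57 upright; 1.9 open, leaning on its stop. No latch, hardly any friction, 160 g (1 N to lift at the grip): it falls shut if let go short of upright, and on to its stop, where it stays, if let go beyond 1.65.
- bar_grip (a point): Centre of the red grip at the bar's free end: 20 mm wide (shaker x), 38 long (along the bar), 14 thick. Closed, it juts out right of the platform, 98 mm above the worktop, free space below. Pinch it from above by its shaker-x sides; it turns between the fingers as the bar swings, so the tool need not turn. Closed, its axes are the shaker's; -y runs from hinge to grip.
- bar_hinge (a point): Point on the hinge axis in the middle of the bar's 14 mm width, left of the platform, (-51.5, 75, 98.5) mm in the shaker's frame; axes as the shaker's, the hinge axis is x. At joint angle a the grip lies at y = -177.5 cos a, z = 177.5 sin a mm from here. Steel cheeks and stop plate round it: x +-13, y -8 to +14, up to 18 mm above it.
- bar_fork (a point): Top of the steel fork at the platform's right in which the closed bar rests near its grip: 25 (x) x 12 (y) mm, 29 mm above the platform. The bar's turned-down leg (60 mm wide, 18 mm deep) stands in front of the closed block and bars its way forward.
- vial_block: Grey drilled block, 66 (its x) x 115 (its y) x 24 mm high, about 0.24 kg with some spread, loose. Origin: centre of its underside. It starts with its +y towards the shaker's front. Grasp it from above across its 66 mm width, by the upper part of its sides; vials stand 26 mm proud of its top. Holes at x +-16, y +-13, +-39 mm, their floor 6 mm above its underside.
- vial_amber: Amber vial with black cap, 17 mm diameter, 44 mm high, 14 g, loose in a hole of the block. Origin: centre of its underside, z up.
- vial_amber_2: A second amber vial, same size, in another hole. Origin: centre of its underside, z up.
- vial_clear: Clear vial with white cap, same size, in another hole. Origin: centre of its underside, z up.
- steel_tray: Shallow steel tray on the thin rubber mat at the right, nearer than the shaker, 190 (x) x 150 (y) mm outside, walls 3 mm with a 5 mm rolled rim, rim 16 mm and inner floor 3 mm above its underside, fixed. Origin: centre of its underside, 3 mm above z = 0; its long side is its x, roughly away from the robot.
- beaker: Clear beaker 78x73x158 mm standing right of the shaker; origin centre of underside, z up. Not to be knocked over.
- measuring_cylinder: Slender measuring cylinder on a hexagonal foot, 62x70x216 mm, right of the shaker; origin centre of underside, z up. Not to be knocked over.
- orange_bottle: Orange-brown bottle, 68 mm diameter, 252 mm high, at the back right behind the cylinder; origin centre of underside, z up. Not to be knocked over.
- swan_tap: Fixed tall tap at the sink, left of the shaker: its column stands at about x 0.44, y 0.34 m and its spout reaches to about x 0.30, y 0.25, up to 0.37 m above the worktop. Pass well above it or between it and the robot's base.

How it is judged:
On the way, in this order (a step that is already met when the one before it is completed fails the run):
1. the bar is swung up past upright (value of joint hold_down_bar above 1.6 rad), for 0.1 s.
2. the block has been slid forward clear of the rear lip, the bar still open (x of vial_block in the frame of shaker below -0.006 m and value of joint hold_down_bar above 1.6 rad).
At the end, for the whole second after the job is handed in: The bar stands open (more than 1.6 rad). The block lies still, flat on the floor of the steel tray (within 0.06 rad, underside less than 8 mm above the tray's, its centre within 60 mm of the tray's), released, with all three vials standing in its holes (tilted less than 0.5 rad) (value of joint hold_down_bar above 1.6 rad and horizontal distance between vial_block and steel_tray below 0.06 m and angle between vial_block's own z axis and vertical below 0.06 rad and z of vial_block in the frame of steel_tray below 0.008 m and linear speed of vial_block below 0.02 m/s and distance between each of vial_amber, vial_clear, vial_amber_2 and vial_block below 0.06 m and angle between each of vial_amber, vial_clear, vial_amber_2's own z axis and vertical below 0.5 rad); the robot touches nothing.
It fails at once if a vial falls or is knocked out of the block (distance between any of vial_amber, vial_clear, vial_amber_2 and vial_block above 0.07 m).
It fails at once if the block is tipped by more than about 30 degrees (angle between vial_block's own z axis and vertical above 0.52 rad).
It fails at once if the block is dropped (falls freely from more than about 15 mm) (contact force between the fingers and vial_block below 0.02 N and linear speed of vial_block above 0.55 m/s).
It fails at once if the beaker, measuring cylinder or orange bottle is knocked over (angle between any of beaker, measuring_cylinder, orange_bottle's own z axis and vertical above 0.6 rad).
It also fails if it takes over 66 s, if anything falls off the work surface, if the arm or the gripper's body presses on something with over 40 N, if the wrist force passes 120 N, or if a joint passes its speed limit or range.

## Working session

There is one attempt and no reset: what is moved stays moved. The work goes in short steps, Python scripts to look and compute and a tool call to move; the robot and the scene stay as the last step left them, time stands still between calls to the robot, and variables do not carry over. Pictures are saved under pics/ and viewed, at most 10 in all, crops included, and the job is handed in when it is done.

Besides the shell and the picture viewer there is one more tool, called after "Emit:" as name([rows], argument=value, ...), one row to a line, values as JSON. apply_moves: Moves the arm, as the interface text tells. Its arguments: {"type":"object","properties":{"plan":{"type":"array"},"force":{"type":"number"}},"required":["plan"]}

```bash
mkdir -p pics; python3 - <<'E'
from station import *
import cv2, numpy as np
s=sense(); print({k:np.round(v,3) for k,v in s.items()})
for n in ("scene","top"):
    im=snapshot(n); cv2.imwrite(f"pics/{n}0.png",im[:,:,::-1]); c=calibration(n); print(n,{k:np.round(v,4).tolist() for k,v in c.items()})
print({k:np.round(v,4).tolist() for k,v in calibration("wrist").items()})
E
```

```text
{'t': np.float64(0.0), 'q': array([-1.37 ,  0.528,  1.434, -0.   ,  1.181, -0.179]), 'qd': array([-0.   , -0.   , -0.   ,  0.   ,  0.003, -0.   ]), 'tau': array([ 2.0000e-03, -4.4235e+01, -1.7803e+01, -0.0000e+00,  8.0000e-03,
        0.0000e+00]), 'tcp_pos': array([ 0.232, -0.58 ,  0.192]), 'tool_rot': array([ 0.982,  0.189, -0.   , -0.001]), 'force': array([-0.203, -1.29 , -0.076]), 'ft_torque': array([-0.01 ,  0.038, -0.012]), 'gripper_force': np.float64(0.0), 'finger_gap': np.float64(0.999)}
scene {'camera_matrix': [[468.0459, 0.0, 321.1748], [0.0, 468.0459, 197.4571], [0.0, 0.0, 1.0]], 'R': [[-0.9315, -0.3636, -0.009], [-0.2994, 0.7805, -0.5488], [0.2066, -0.5085, -0.8359]], 't': [0.4459, 0.2515, 1.0722]}
top {'camera_matrix': [[397.9188, 0.0, 311.7915], [0.0, 397.9188, 196.963], [0.0, 0.0, 1.0]], 'R': [[-0.0104, -0.9999, 0.0055], [-0.9985, 0.01, -0.0544], [0.0544, -0.006, -0.9985]], 't': [-0.0591, 0.5061, 1.2814]}
{'camera_matrix': [[275.2871, 0.0, 320.1935], [0.0, 275.2871, 197.7671], [0.0, 0.0, 1.0]], 'mount': [[0.0012, -0.9559, -0.2937, 0.0757], [1.0, 0.0012, 0.0003, 0.0], [0.0001, -0.2937, 0.9559, -0.1803], [0.0, 0.0, 0.0, 1.0]]}
```

View pics/scene0.png

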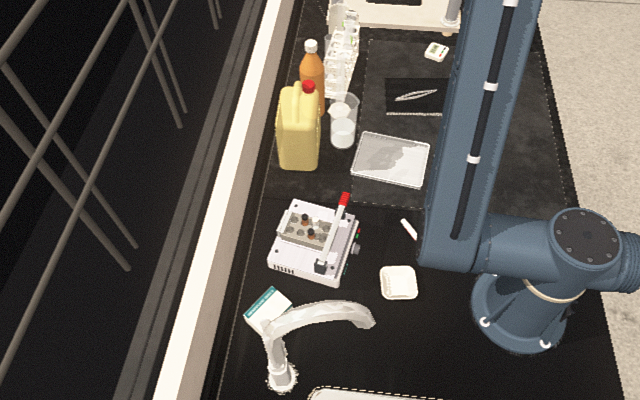

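View pics/top0.png

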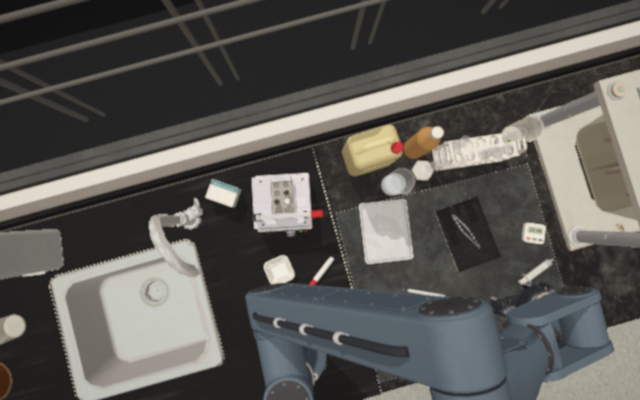

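The scene view shows the shaker with its bar at about (325,240) and the red grip at (345,199). In the top view, the shaker is at (282,204), the grip at (318,214) and the tray at (386,231). The yellow can, beaker and cylinder stand right of and behind the shaker. I'll zoom in next and cast rays for grip, shaker and tray.

```bash
cat > h.py <<'E'
from station import *
import cv2, numpy as np
from scipy.spatial.transform import Rotation as Ro
def cam(n,s=None):
    c=calibration(n); K=np.array(c["camera_matrix"])
    if n!="wrist": return K,np.array(c["R"]),np.array(c["t"])
    T=np.eye(4);T[:3,:3]=Ro.from_quat(s["tool_rot"]).as_matrix();T[:3,3]=s["tcp_pos"]
    M=np.linalg.inv(T@np.array(c["mount"])); return K,M[:3,:3],M[:3,3]
def ray(C,uv,z):
    K,R,t=C; o=-R.T@t; d=R.T@np.linalg.inv(K)@np.array([uv[0],uv[1],1.]); return o+d*(z-o[2])/d[2]
def pix(C,X):
    K,R,t=C; p=K@(R@np.asarray(X)+t); return p[:2]/p[2]
def tri(Cs,uvs):
    A=[];b=[]
    for (K,R,t),uv in zip(Cs,uvs):
        o=-R.T@t; d=R.T@np.linalg.inv(K)@np.array([uv[0],uv[1],1.]); d/=np.linalg.norm(d); P=np.eye(3)-np.outer(d,d); A.append(P); b.append(P@o)
    return np.linalg.lstsq(np.vstack(A),np.hstack(b),rcond=None)[0]
def red(im):
    h=cv2.cvtColor(im,cv2.COLOR_RGB2HSV); m=(((h[...,0]<6)|(h[...,0]>174))&(h[...,1]>150)&(h[...,2]>90)).astype(np.uint8)
    n,l,st,ce=cv2.connectedComponentsWithStats(m); return [(st[i].tolist(),ce[i].round(1).tolist()) for i in range(1,n) if st[i][4]>12]
E
python3 - <<'E'
from h import *
t=cv2.imread("pics/top0.png");s=cv2.imread("pics/scene0.png")
print("top",red(t[:,:,::-1].copy()));print("scene",red(s[:,:,::-1].copy()))
a=cv2.resize(t[150:280,235:435],None,fx=4,fy=4,interpolation=cv2.INTER_CUBIC); cv2.imwrite("pics/topc.png",a)
b=cv2.resize(s[180:300,250:390],None,fx=5,fy=5,interpolation=cv2.INTER_CUBIC); cv2.imwrite("pics/scec.png",b)
E
```

```text
top [([392, 142, 11, 11, 101], [397.1, 146.9]), ([312, 210, 11, 8, 86], [317.0, 213.4]), ([309, 279, 8, 6, 29], [312.1, 282.1])]
scene [([302, 80, 13, 13, 140], [308.0, 85.9]), ([338, 192, 12, 15, 119], [344.0, 198.3])]
```

View pics/topc.png

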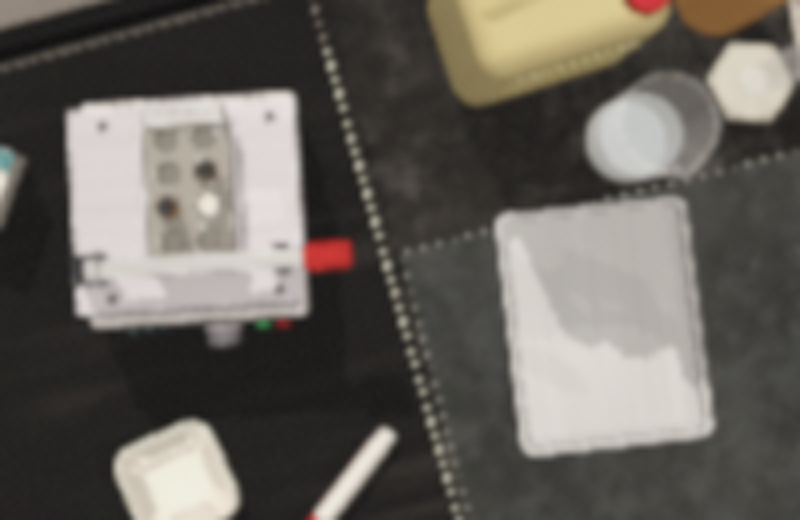

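View pics/scec.png

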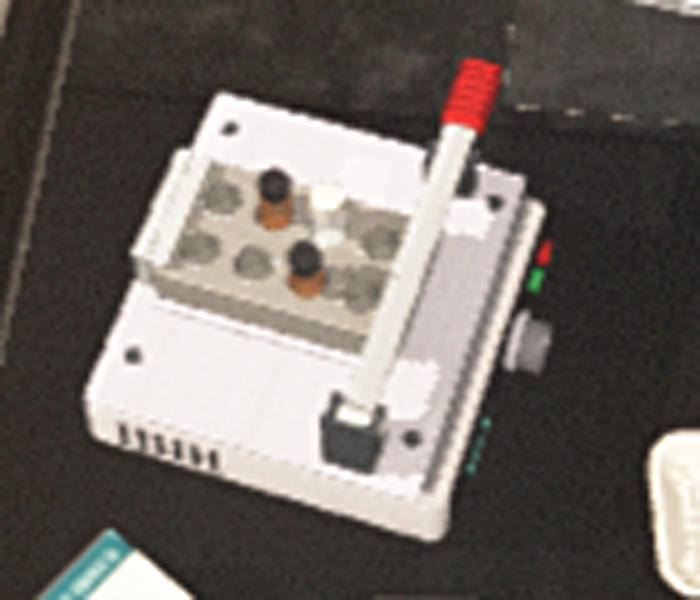

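The crops show the closed bar from hinge (topc 93,268) to grip (329,255). The vials sit in the front-middle and middle holes, and the platform corners and tray corners are visible.

```bash
python3 - <<'E'
from h import *
T=cam("top");S=cam("scene")
c=lambda u,v:(u/4+235,v/4+150)
d=lambda u,v:(u/5+250,v/5+180)
g=tri([T,S],[(317.3,213.7),(344.2,198.6)]); print("grip tri",g.round(4))
print("grip plane",ray(T,(317.3,213.7),.1).round(4),ray(S,(344.2,198.6),.1).round(4))
print("platform corners",[ray(T,c(*p),.071).round(4)[:2].tolist() for p in [(66,108),(297,91),(309,315),(77,318)]])
print("tray rim",[ray(T,c(*p),.019).round(4)[:2].tolist() for p in [(497,214),(686,196),(714,436),(526,456)]])
print("block top: ",[ray(T,c(*p),.095).round(4)[:2].tolist() for p in [(143,125),(228,125),(150,252),(236,250)]])
print("hinge top",ray(T,c(93,268),.105).round(4),"scene platform corners",[ray(S,d(*p),.071).round(4)[:2].tolist() for p in [(217,95),(525,178),(85,400),(428,492)]])
print("vials cap top z .125",[ray(T,c(*p),.125).round(4)[:2].tolist() for p in [(168,207),(206,171),(208,205)]])
print("obst",[ray(T,c(*p),0).round(3)[:2].tolist() for p in [(625,145),(750,82)]])
E
```

```text
grip tri [ 0.4497 -0.0801  0.094 ]
grip plane [ 0.4498 -0.08    0.1   ] [ 0.4484 -0.0764  0.1   ]
platform corners [[0.5666, 0.1233], [0.5781, -0.0568], [0.4037, -0.0644], [0.4033, 0.1152]]
tray rim [[0.4824, -0.2179], [0.4955, -0.3716], [0.3018, -0.3897], [0.2875, -0.238]]
block top:  [[0.5504, 0.0611], [0.5497, -0.0038], [0.4534, 0.0562], [0.4542, -0.0092]]
hinge top [0.4416 0.0983 0.105 ] scene platform corners [[0.5706, -0.0486], [0.4131, -0.0578], [0.5614, 0.1254], [0.4001, 0.1114]]
vials cap top z .125 [[0.4862, 0.0399], [0.5127, 0.0115], [0.4874, 0.0102]]
obst [[0.539, -0.327], [0.59, -0.431]]
```

```bash
cat >> h.py <<'E'
def plan(s,P,yaw,n,jaw,vert=None):
    """rows (tool axes, shift before turn) from the pose of s straight to P, tool down with x at yaw"""
    p=np.array(s["tcp_pos"]);R=Ro.from_quat(s["tool_rot"])
    G=Ro.from_euler("z",yaw)*Ro.from_euler("x",np.pi); w=(R.inv()*G).as_rotvec()
    rows=[]; P=np.array(P); p0=p.copy()
    for i in range(n):
        tgt=p0+(P-p0)*(i+1)/n; d=R.inv().apply(tgt-p); rr=np.round(w/n,4); d=np.round(d,4)
        p=p+R.apply(d); R=R*Ro.from_rotvec(rr); rows.append([*d.tolist(),*rr.tolist(),jaw])
    for r in rows: print(r)
    print("end",p.round(4))
SH=np.array([.495,.026]);TH=.05
def sw(x,y): c,s_=np.cos(TH),np.sin(TH); return SH+[c*x-s_*y,s_*x+c*y]
E
python3 - <<'E'
from h import *
print(sw(-.0515,-.1025))
plan(sense(),[.449,-.079,.22],TH+np.pi/2,14,-1)
E
```

```text
[ 0.44868723 -0.07894583]
[0.0277, -0.0275, -0.0019, -0.0001, -0.0001, -0.0886, -1]
[0.03, -0.0249, -0.0019, -0.0001, -0.0001, -0.0886, -1]
[0.0321, -0.0221, -0.0019, -0.0001, -0.0001, -0.0886, -1]
[0.0339, -0.0193, -0.0019, -0.0001, -0.0001, -0.0886, -1]
[0.0355, -0.0161, -0.0019, -0.0001, -0.0001, -0.0886, -1]
[0.0368, -0.0129, -0.002, -0.0001, -0.0001, -0.0886, -1]
[0.0378, -0.0097, -0.0019, -0.0001, -0.0001, -0.0886, -1]
[0.0384, -0.0063, -0.0019, -0.0001, -0.0001, -0.0886, -1]
[0.0389, -0.0028, -0.002, -0.0001, -0.0001, -0.0886, -1]
[0.039, 0.0006, -0.0019, -0.0001, -0.0001, -0.0886, -1]
[0.0388, 0.0041, -0.002, -0.0001, -0.0001, -0.0886, -1]
[0.0383, 0.0075, -0.0019, -0.0001, -0.0001, -0.0886, -1]
[0.0374, 0.0108, -0.002, -0.0001, -0.0001, -0.0886, -1]
[0.0363, 0.0142, -0.0019, -0.0001, -0.0001, -0.0886, -1]
end [ 0.449 -0.079  0.22 ]
```

Emit:
apply_moves([
  [0.0277,-0.0275,-0.002,0,0,-0.0886,-1],
  [0.03,-0.0249,-0.002,0,0,-0.0886,-1],
  [0.0321,-0.0221,-0.002,0,0,-0.0886,-1],
  [0.0339,-0.0193,-0.002,0,0,-0.0886,-1],
  [0.0355,-0.0161,-0.002,0,0,-0.0886,-1],
  [0.0368,-0.0129,-0.002,0,0,-0.0886,-1],
  [0.0378,-0.0097,-0.002,0,0,-0.0886,-1],
  [0.0384,-0.0063,-0.002,0,0,-0.0886,-1],
], force=30)

```text
t: 1.1
tcp_pos: [0.3561, -0.2929, 0.2092]
tool_rot: [0.855, 0.519, 0.0, -0.0]
force: [0.2, -1.1, -0.2]
finger_gap: 0.996
gripper_force: 0.0
```

Emit:
apply_moves([
  [0.0389,-0.0028,-0.002,0,0,-0.0886,-1],
  [0.039,0.0006,-0.002,0,0,-0.0886,-1],
  [0.0388,0.0041,-0.002,0,0,-0.0886,-1],
  [0.0383,0.0075,-0.002,0,0,-0.0886,-1],
  [0.0374,0.0108,-0.002,0,0,-0.0886,-1],
  [0.0363,0.0142,-0.002,0,0,-0.0886,-1],
  [0,0,0,0,0,0,-1],
])

```text
t: 1.98
tcp_pos: [0.4494, -0.0776, 0.2213]
tool_rot: [0.688, 0.726, 0.0, -0.0]
force: [0.4, 0.4, -0.4]
finger_gap: 0.998
gripper_force: 0.0
```

```bash
python3 - <<'E'
from h import *
s=sense(); im=snapshot("wrist"); C=cam("wrist",s); cv2.imwrite("pics/w1.png",im[:,:,::-1])
print(s["t"],s["tcp_pos"].round(4),s["q"].round(2),s["force"])
b=red(im);print(b)
print([ray(C,x[1],.1).round(4) for x in b])
print([pix(C,[*sw(x,y),z]).round(0) for x,y,z in [(-.0515,-.1025,.1055),(-.0515,.075,.1),(.005,0,.095),(-.085,-.084,.071),(.073,-.084,.071)]])
E
```

```text
1.975 [ 0.4494 -0.0776  0.2213] [-0.42  0.26  1.8   0.    1.08 -0.47] [ 0.3846069   0.41498006 -0.44495777]
[([142, 131, 35, 29, 365], [158.2, 144.3]), ([281, 139, 3, 9, 26], [282.0, 142.8]), ([312, 165, 19, 34, 603], [321.1, 181.7])]
[array([ 0.2727, -0.0442,  0.1   ]), array([ 0.4065, -0.0352,  0.1   ]), array([ 0.4511, -0.076 ,  0.1   ])]
[array([319., 185.]), array([319.,   1.]), array([374.,  87.]), array([291., 163.]), array([422., 164.])]
```

View pics/w1.png

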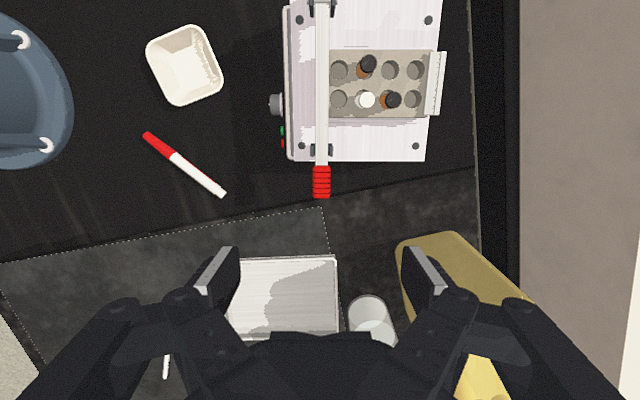

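The wrist view shows the red grip at (321,182) and the bar vertical in the image, so tool and bar are aligned. Both fingers are centred about column 320. The wrist ray agrees with the estimate within 2–3 mm, so I'll descend and pinch.

Emit:
apply_moves([
  [0,0.001,0.025,0,0,0,-1],
  [0,0,0.025,0,0,0,-1],
  [0,0,0.025,0,0,0,-1],
  [0,0,0.025,0,0,0,-1],
  [0,0,0.022,0,0,0,-1],
  [0,0,0.02,0,0,0,-1],
  [0,0,0,0,0,0,-1],
])

```text
t: 2.9
tcp_pos: [0.4487, -0.0803, 0.0782]
tool_rot: [0.69, 0.724, -0.001, -0.002]
force: [-0.9, 0.1, 0.5]
finger_gap: 0.995
gripper_force: 0.0
```

Emit:
apply_moves([
  [0,0,0,0,0,0,1],
  [0,0,0,0,0,0,1],
  [0,0,0,0,0,0,1],
  [0,0,0,0,0,0,1],
  [0,0,0,0,0,0,1],
  [0,0,0,0,0,0,1],
], force=30)

```text
t: 3.65
tcp_pos: [0.4502, -0.0796, 0.0795]
tool_rot: [0.689, 0.724, -0.0, 0.0]
force: [0.3, -0.5, -0.3]
finger_gap: -0.001
gripper_force: 0.0
```

The gripper shut without catching the grip, so I'll look.

```bash
python3 - <<'E'
from h import *
s=sense(); im=snapshot("wrist"); cv2.imwrite("pics/w2.png",im[:,:,::-1]); i2=snapshot("scene"); cv2.imwrite("pics/s2.png",cv2.resize(i2[150:270,280:440],None,fx=5,fy=5)[:,:,::-1])
print(s["finger_gap"],red(im),red(i2))
E
```

```text
-0.0010237968069803482 [([42, 140, 60, 43, 949], [69.3, 159.3]), ([255, 151, 4, 15, 47], [256.8, 158.0]), ([107, 177, 56, 39, 130], [134.4, 195.7]), ([304, 202, 34, 42, 1048], [320.9, 220.5])] [([302, 80, 13, 13, 141], [308.1, 85.9]), ([338, 196, 12, 11, 82], [343.5, 200.4]), ([421, 246, 8, 11, 39], [424.9, 250.5])]
```

View pics/w2.png

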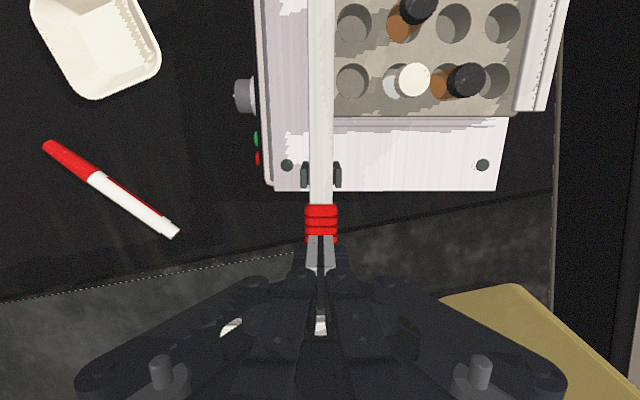

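The wrist view shows the shut fingertips at about (320,245), drawn over the grip at (321,220). It isn't clear whether they're above it or beyond its end, so I'll check the scene crop.

View pics/s2.png

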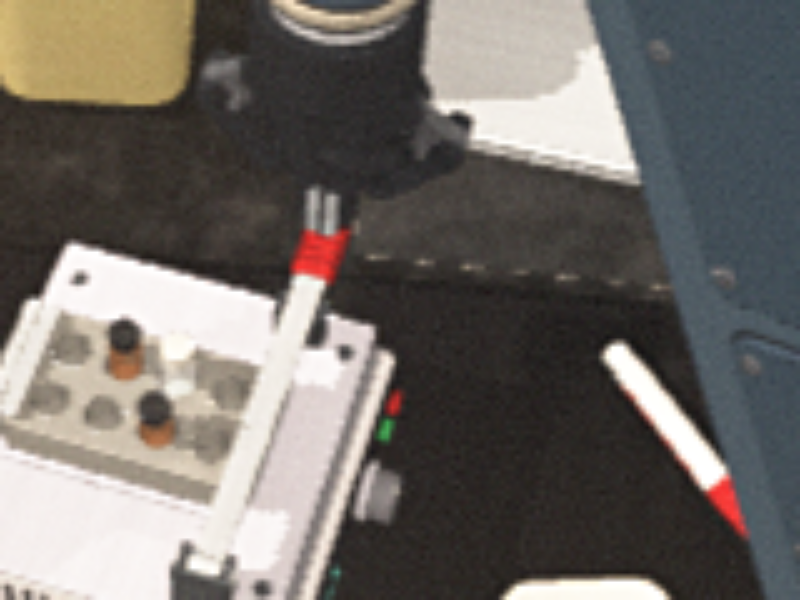

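```bash
python3 - <<'E'
from h import *
s=sense();S=cam("scene");W=cam("wrist",s)
p=s["tcp_pos"]
for n,C in (("scene",S),("wrist",W)):
  print(n,[((pix(C,p+[0,dy,dz])-([280,150] if n=="scene" else [0,0]))*(5 if n=="scene" else 1)).round(0).tolist() for dy,dz in [(0,0),(0,.019),(.011,0),(.011,.038),(0,.038)]])
E
```

```text
scene [[318.0, 260.0], [320.0, 238.0], [311.0, 278.0], [313.0, 235.0], [321.0, 216.0]]
wrist [[319.0, 225.0], [319.0, 236.0], [320.0, 210.0], [320.0, 232.0], [319.0, 250.0]]
```

Both views put the real fingertips about 40 mm above the stated TCP: the visible tips fit dy +11 mm, dz +38 to 42 mm, and the open gap in the first wrist picture gives the same depth. The fingers shut above the grip. I'll open, go down in steps watching the force, and close again.

Emit:
apply_moves([
  [0.003,0,0,0,0,0,-1],
  [0,0,0,0,0,0,-1],
  [0,0,0,0,0,0,-1],
  [0,0,0,0,0,0,-1],
  [0,0,0.009,0,0,0,-1],
  [0,0,0.009,0,0,0,-1],
  [0,0,0.009,0,0,0,-1],
  [0,0,0,0,0,0,-1],
])

```text
t: 4.75
tcp_pos: [0.4493, -0.0764, 0.0514]
tool_rot: [0.689, 0.724, -0.0, -0.001]
force: [-0.1, 0.4, -1.0]
finger_gap: 1.0
gripper_force: 0.0
```

```bash
python3 - <<'E'
from h import *
s=sense(); im=snapshot("wrist"); cv2.imwrite("pics/w3.png",im[:,:,::-1]); print(s["tcp_pos"],s["force"],s["finger_gap"])
E
```

```text
[ 0.4492871  -0.07640226  0.05142093] [-0.1187105   0.371037   -0.99030434] 1.000002388146706
```

View pics/w3.png

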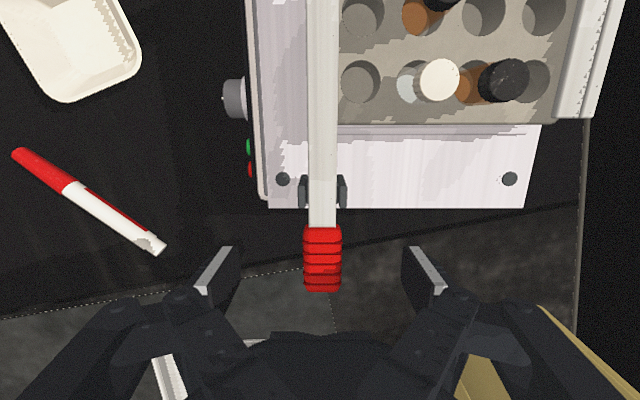

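The open tips (inner edges at columns 234 and 403, row 247) are still about 5 mm above the top of the grip (303–341, 226–292). That confirms the fingertips end about 47 mm short of the stated TCP when shut. I'll go 17 mm lower, shift 3 mm towards the hinge and close.

Emit:
apply_moves([
  [0.003,0.001,0.006,0,0,0,-1],
  [0,0,0.006,0,0,0,-1],
  [0,0,0.005,0,0,0,-1],
  [0,0,0,0,0,0,1],
  [0,0,0,0,0,0,1],
  [0,0,0,0,0,0,1],
  [0,0,0,0,0,0,1],
  [0,0,0,0,0,0,1],
], force=30)

```text
t: 5.8
tcp_pos: [0.4501, -0.0737, 0.0357]
tool_rot: [0.689, 0.725, -0.0, -0.0]
force: [-2.8, -2.7, 3.9]
finger_gap: 0.227
gripper_force: 34.0
```

```bash
python3 - <<'E'
import numpy as np
a=np.linspace(0,1.78,17)
for i in range(16): print(i,[round(.1775*(np.cos(a[i])-np.cos(a[i+1])),4),0,round(-.1775*(np.sin(a[i+1])-np.sin(a[i])),4)])
E
```

```text
0 [np.float64(0.0011), 0, np.float64(-0.0197)]
1 [np.float64(0.0033), 0, np.float64(-0.0195)]
2 [np.float64(0.0054), 0, np.float64(-0.019)]
3 [np.float64(0.0075), 0, np.float64(-0.0183)]
4 [np.float64(0.0095), 0, np.float64(-0.0173)]
5 [np.float64(0.0113), 0, np.float64(-0.0162)]
6 [np.float64(0.0131), 0, np.float64(-0.0148)]
7 [np.float64(0.0146), 0, np.float64(-0.0133)]
8 [np.float64(0.016), 0, np.float64(-0.0116)]
9 [np.float64(0.0172), 0, np.float64(-0.0097)]
10 [np.float64(0.0182), 0, np.float64(-0.0077)]
11 [np.float64(0.0189), 0, np.float64(-0.0057)]
12 [np.float64(0.0194), 0, np.float64(-0.0035)]
13 [np.float64(0.0197), 0, np.float64(-0.0014)]
14 [np.float64(0.0197), 0, np.float64(0.0008)]
15 [np.float64(0.0195), 0, np.float64(0.003)]
```

Emit:
apply_moves([
  [0.0011,0,-0.0197,0,0,0,1],
  [0.0033,0,-0.0195,0,0,0,1],
  [0.0054,0,-0.019,0,0,0,1],
  [0.0075,0,-0.0183,0,0,0,1],
  [0.0095,0,-0.0173,0,0,0,1],
  [0.0113,0,-0.0162,0,0,0,1],
])

```text
t: 6.55
tcp_pos: [0.4481, -0.0356, 0.1455]
tool_rot: [0.689, 0.724, -0.001, -0.0]
force: [-0.4, -0.5, -4.7]
finger_gap: 0.232
gripper_force: 34.7
```

Emit:
apply_moves([
  [0.0131,0,-0.0148,0,0,0,1],
  [0.0146,0,-0.0133,0,0,0,1],
  [0.016,0,-0.0116,0,0,0,1],
  [0.0172,0,-0.0097,0,0,0,1],
  [0.0182,0,-0.0077,0,0,0,1],
  [0.0189,0,-0.0057,0,0,0,1],
])

```text
t: 7.3
tcp_pos: [0.4431, 0.0634, 0.2082]
tool_rot: [0.689, 0.724, -0.001, -0.001]
force: [-0.5, 0.1, -8.6]
finger_gap: 0.228
gripper_force: 35.4
```

Emit:
apply_moves([
  [0.0194,0,-0.0035,0,0,0,1],
  [0.0197,0,-0.0014,0,0,0,1],
  [0.0197,0,0.0008,0,0,0,1],
  [0.0195,0,0.003,0,0,0,1],
  [0,0,0,0,0,0,1],
  [0,0,0,0,0,0,1],
])

```text
t: 8.05
tcp_pos: [0.4391, 0.1412, 0.2089]
tool_rot: [0.689, 0.724, -0.0, -0.001]
force: [-2.6, -0.4, -5.1]
finger_gap: 0.227
gripper_force: 35.9
```

Emit:
apply_moves([
  [0,0,0,0,0,0,-1],
  [0,0,0,0,0,0,-1],
  [0,0,0,0,0,0,-1],
  [0,0,0,0,0,0,-1],
  [0,0,-0.03,0,0,0,-1],
  [0,0,-0.04,0,0,0,-1],
  [0,0,-0.04,0,0,0,-1],
  [0,0,0,0,0,0,-1],
])

```text
t: 9.05
tcp_pos: [0.4427, 0.1407, 0.3226]
tool_rot: [0.689, 0.724, 0.003, 0.003]
force: [0.5, 0.1, -0.5]
finger_gap: 0.999
gripper_force: 0.0
```

```bash
python3 - <<'E'
from h import *
s=sense(); T=cam("top");S=cam("scene"); 
for n,C in (("top",T),("scene",S)):
    im=snapshot(n); print(n,red(im)); cv2.imwrite(f"pics/{n}4.png",im[:,:,::-1])
    for a in (0,1.78,1.9): print(a,pix(C,[*sw(-.0515,.075-.1775*np.cos(a)),.0985+.1775*np.sin(a)]).round(0))
print(s["tcp_pos"],s["q"].round(2)); plan(s,[*sw(-.005,-.002),.17],TH,10,-1)
E
```

```text
top [([392, 142, 11, 11, 101], [397.1, 146.9]), ([305, 279, 12, 14, 81], [310.0, 285.7])]
0 [317. 214.]
1.78 [236. 218.]
1.9 [228. 219.]
scene [([304, 245, 12, 12, 99], [309.5, 250.3]), ([421, 245, 16, 18, 123], [429.0, 253.4])]
0 [344. 198.]
1.78 [314. 239.]
1.9 [310. 250.]
[0.44267793 0.14068641 0.32262307] [0.07 0.16 1.64 0.   1.34 0.02]
[-0.0119, 0.004, 0.0153, 0.0006, -0.0007, 0.157, -1]
[-0.0111, 0.0059, 0.0153, 0.0006, -0.0007, 0.157, -1]
[-0.0101, 0.0075, 0.0153, 0.0006, -0.0007, 0.157, -1]
[-0.0088, 0.009, 0.0153, 0.0006, -0.0007, 0.157, -1]
[-0.0072, 0.0103, 0.0153, 0.0006, -0.0007, 0.157, -1]
[-0.0055, 0.0113, 0.0153, 0.0006, -0.0007, 0.157, -1]
[-0.0036, 0.012, 0.0153, 0.0006, -0.0007, 0.157, -1]
[-0.0018, 0.0125, 0.0153, 0.0006, -0.0007, 0.157, -1]
[0.0003, 0.0126, 0.0153, 0.0006, -0.0007, 0.157, -1]
[0.0022, 0.0124, 0.0153, 0.0006, -0.0007, 0.157, -1]
end [0.4901 0.0238 0.17  ]
```

The bar stands open: the grip appears at scene (309,250), which is the prediction for 1.9 rad. Next I move over the block at height, turning the tool.

```bash
python3 - <<'E'
from h import *
plan(sense(),[*sw(.005,.0005),.27],TH,10,-1)
E
```

```text
[-0.0117, 0.0054, 0.0049, 0.0, -0.0, 0.157, -1]
[-0.0106, 0.0072, 0.0049, 0.0, -0.0, 0.157, -1]
[-0.0094, 0.0088, 0.005, 0.0, -0.0, 0.157, -1]
[-0.0079, 0.0101, 0.0049, 0.0, -0.0, 0.157, -1]
[-0.0063, 0.0112, 0.0049, 0.0, -0.0, 0.157, -1]
[-0.0044, 0.0121, 0.0049, 0.0, -0.0, 0.157, -1]
[-0.0025, 0.0126, 0.005, 0.0, -0.0, 0.157, -1]
[-0.0004, 0.0129, 0.0049, 0.0, -0.0, 0.157, -1]
[0.0015, 0.0127, 0.0049, 0.0, -0.0, 0.157, -1]
[0.0036, 0.0124, 0.0049, 0.0, -0.0, 0.157, -1]
end [0.5    0.0267 0.27  ]
```

Emit:
apply_moves([
  [-0.0117,0.0054,0.005,0,0,0.157,-1],
  [-0.0106,0.0072,0.005,0,0,0.157,-1],
  [-0.0094,0.0088,0.005,0,0,0.157,-1],
  [-0.0079,0.0101,0.005,0,0,0.157,-1],
  [-0.0063,0.0112,0.005,0,0,0.157,-1],
  [-0.0044,0.0121,0.005,0,0,0.157,-1],
  [-0.0025,0.0126,0.005,0,0,0.157,-1],
  [-0.0004,0.0129,0.005,0,0,0.157,-1],
])

```text
t: 10.15
tcp_pos: [0.4871, 0.0493, 0.2773]
tool_rot: [0.984, 0.178, -0.002, -0.001]
force: [0.1, 0.1, 0.0]
finger_gap: 1.007
gripper_force: 0.0
```

Emit:
apply_moves([
  [0.0015,0.0127,0.005,0,0,0.157,-1],
  [0.0036,0.0124,0.005,0,0,0.157,-1],
  [0,0,0.04,0,0,0,-1],
  [0,0,0.04,0,0,0,-1],
  [0,0,0.04,0,0,0,-1],
  [0,0,0,0,0,0,-1],
  [0,0,0,0,0,0,-1],
])

```text
t: 11.02
tcp_pos: [0.5005, 0.0267, 0.1496]
tool_rot: [1.0, 0.025, -0.0, -0.0]
force: [0.1, -0.6, 0.8]
finger_gap: 1.003
gripper_force: 0.0
```

```bash
python3 - <<'E'
from h import *
s=sense(); im=snapshot("wrist"); cv2.imwrite("pics/w5.png",im[:,:,::-1]); C=cam("wrist",s); print(s["tcp_pos"].round(4),s["tool_rot"].round(4),s["force"].round(1),s["finger_gap"])
print([pix(C,[*sw(.005+x,y),.095]).round(0).tolist() for x,y in [(-.0575,-.033),(-.0575,.033),(.0495,-.033),(.0495,.033),(0,0)]])
E
```

```text
[0.5005 0.0267 0.1496] [ 0.9997  0.0251 -0.     -0.    ] [ 0.1 -0.6  0.8] 1.0026257393872884
[[355.0, 259.0], [286.0, 259.0], [360.0, 146.0], [282.0, 146.0], [321.0, 202.0]]
```

View pics/w5.png

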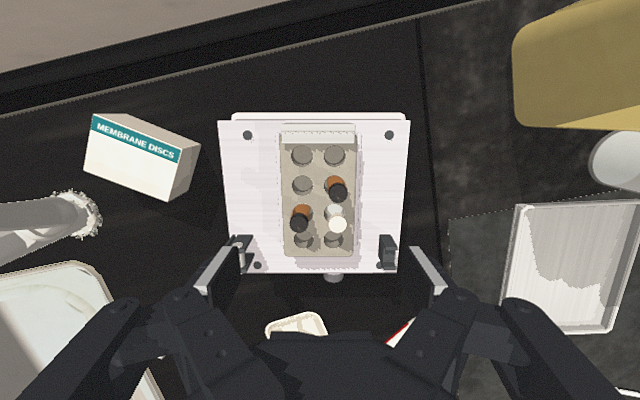

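The wrist view shows the block at columns 282–354, with its front at row 257 and the lip at row 143. That is within about 2 px of the prediction, and the fingers straddle it evenly (238 and 404). The open tips lie about 54 mm short of the stated TCP (41 mm when shut, about 47 mm at a 66 mm gap), so I'll descend to TCP z ≈ 0.034.

Emit:
apply_moves([
  [0.001,-0.001,0.025,0,0,0,-1],
  [0,0,0.025,0,0,0,-1],
  [0,0,0.025,0,0,0,-1],
  [0,0,0.018,0,0,0,-1],
  [0,0,0.012,0,0,0,-1],
  [0,0,0.005,0,0,0,-1],
  [0,0,0.005,0,0,0,-1],
  [0,0,0,0,0,0,-1],
])

```text
t: 12.08
tcp_pos: [0.5014, 0.0278, 0.0345]
tool_rot: [1.0, 0.025, 0.0, 0.0]
force: [-0.2, 0.5, 0.0]
finger_gap: 0.999
gripper_force: 0.0
```

Emit:
apply_moves([
  [0,0,0,0,0,0,0],
  [0,0,0,0,0,0,0],
  [0,0,0,0,0,0,0],
  [0,0,0,0,0,0,0],
  [0,0,0,0,0,0,0],
], force=40)

```text
t: 12.7
tcp_pos: [0.5015, 0.028, 0.0352]
tool_rot: [1.0, 0.025, 0.001, -0.0]
force: [-0.3, 0.7, 5.6]
finger_gap: 0.757
gripper_force: 43.4
```

Gripped, with a gap of about 64 mm. The +5.6 N vertical suggests the tips just touch the rails, so I'll ease up 1 mm while sliding forward.

Emit:
apply_moves([
  [0,0,-0.001,0,0,0,0],
  [-0.002,0,0,0,0,0,0],
  [-0.003,0,0,0,0,0,0],
  [-0.004,0,0,0,0,0,0],
  [-0.004,0,0,0,0,0,0],
  [-0.004,0,0,0,0,0,0],
  [0,0,0,0,0,0,0],
])

```text
t: 13.58
tcp_pos: [0.483, 0.0271, 0.0352]
tool_rot: [1.0, 0.025, -0.001, -0.0]
force: [-1.5, -0.3, -1.7]
finger_gap: 0.754
gripper_force: 44.8
```

Emit:
apply_moves([
  [-0.002,0,-0.003,0,0,0,0],
  [0,0,-0.005,0,0,0,0],
  [0,0,-0.008,0,0,0,0],
  [0,0,-0.012,0,0,0,0],
  [0,0,-0.012,0,0,0,0],
  [0,0,-0.012,0,0,0,0],
  [0,0,-0.012,0,0,0,0],
  [0,0,-0.006,0,0,0,0],
])

```text
t: 14.58
tcp_pos: [0.4826, 0.0268, 0.1063]
tool_rot: [1.0, 0.025, 0.001, 0.0]
force: [-0.2, 0.3, -3.4]
finger_gap: 0.758
gripper_force: 44.9
```

```bash
python3 - <<'E'
from h import *
s=sense(); im=snapshot("wrist"); cv2.imwrite("pics/w6.png",im[:,:,::-1]); print(s["tcp_pos"].round(4),s["force"].round(1),s["finger_gap"],s["gripper_force"])
plan(s,[.391,-.304,.11],.095,16,0)
E
```

```text
[0.4826 0.0268 0.1063] [-0.2  0.3 -3.4] 0.757665132098126 44.89673852920532
[-0.0068, 0.0204, -0.0002, 0.0, -0.0001, -0.0028, 0]
[-0.0068, 0.0203, -0.0003, 0.0, -0.0001, -0.0028, 0]
[-0.0068, 0.0203, -0.0002, 0.0, -0.0001, -0.0028, 0]
[-0.007, 0.0203, -0.0002, 0.0, -0.0001, -0.0028, 0]
[-0.007, 0.0203, -0.0002, 0.0, -0.0001, -0.0028, 0]
[-0.007, 0.0203, -0.0003, 0.0, -0.0001, -0.0028, 0]
[-0.0071, 0.0202, -0.0002, 0.0, -0.0001, -0.0028, 0]
[-0.0072, 0.0203, -0.0002, 0.0, -0.0001, -0.0028, 0]
[-0.0072, 0.0202, -0.0003, 0.0, -0.0001, -0.0028, 0]
[-0.0072, 0.0202, -0.0002, 0.0, -0.0001, -0.0028, 0]
[-0.0074, 0.0201, -0.0002, 0.0, -0.0001, -0.0028, 0]
[-0.0073, 0.0202, -0.0002, 0.0, -0.0001, -0.0028, 0]
[-0.0075, 0.0201, -0.0003, 0.0, -0.0001, -0.0028, 0]
[-0.0075, 0.0201, -0.0002, 0.0, -0.0001, -0.0028, 0]
[-0.0075, 0.0201, -0.0002, 0.0, -0.0001, -0.0028, 0]
[-0.0076, 0.02, -0.0002, 0.0, -0.0001, -0.0028, 0]
end [ 0.391 -0.304  0.11 ]
```

View pics/w6.png

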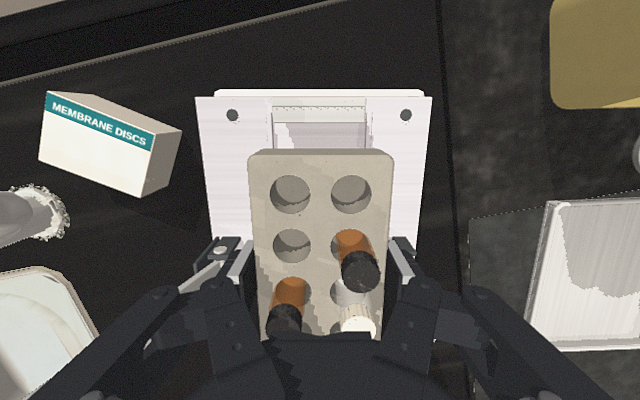

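The block hangs level with all three vials standing in it (caps at (360,270), (285,320) and (357,322)). I'll carry it to above the tray, ramping gently.

Emit:
apply_moves([
  [-0.0015,0.0045,0,0,0,-0.0025,0],
  [-0.003,0.009,0,0,0,-0.0025,0],
  [-0.005,0.0145,0,0,0,-0.0025,0],
  [-0.0068,0.0203,0,0,0,-0.0025,0],
  [-0.0069,0.0203,0,0,0,-0.0025,0],
  [-0.007,0.0203,0,0,0,-0.0025,0],
  [-0.007,0.0203,0,0,0,-0.0025,0],
  [-0.0071,0.0203,0,0,0,-0.0025,0],
])

```text
t: 15.62
tcp_pos: [0.445, -0.1066, 0.1051]
tool_rot: [0.999, 0.035, -0.0, -0.0]
force: [0.4, -0.2, -2.2]
finger_gap: 0.754
gripper_force: 44.9
```

Emit:
apply_moves([
  [-0.0071,0.0203,0,0,0,-0.0025,0],
  [-0.0072,0.0203,0,0,0,-0.0025,0],
  [-0.0072,0.0202,0,0,0,-0.0025,0],
  [-0.0072,0.0202,0,0,0,-0.0025,0],
  [-0.0073,0.0202,0,0,0,-0.0025,0],
  [-0.0073,0.0202,0,0,0,-0.0025,0],
  [-0.0074,0.0202,0,0,0,-0.0025,0],
  [-0.0074,0.0202,0,0,0,-0.0025,0],
])

```text
t: 16.62
tcp_pos: [0.3995, -0.2722, 0.105]
tool_rot: [0.999, 0.045, -0.0, -0.0]
force: [0.2, 0.5, -3.1]
finger_gap: 0.755
gripper_force: 44.9
```

Emit:
apply_moves([
  [-0.006,0.017,0,0,0,-0.0025,0],
  [-0.004,0.011,0,0,0,-0.0025,0],
  [-0.0015,0.004,0,0,0,0,0],
  [0,0,0,0,0,0,0],
  [0,0,0,0,0,0,0],
])

```text
t: 17.25
tcp_pos: [0.3922, -0.3031, 0.1052]
tool_rot: [0.999, 0.048, -0.0, -0.0]
force: [0.2, -0.3, -2.5]
finger_gap: 0.758
gripper_force: 44.9
```

```bash
python3 - <<'E'
from h import *
s=sense(); print(s["t"],s["tcp_pos"].round(4),s["tool_rot"].round(4),s["force"].round(1),s["finger_gap"],s["gripper_force"])
im=snapshot("wrist"); C=cam("wrist",s)
# tray rear/side edges: bright pixels on dark mat, along lines in rows above the block
g=cv2.cvtColor(im,cv2.COLOR_RGB2GRAY).astype(float)
print(pix(C,[.489,-.295,.019]),pix(C,[.46,-.225,.019]),pix(C,[.47,-.375,.019]))
for c in (260,290,320,350,380): print("col",c,[(r,round(float(x))) for r,x in enumerate(np.diff(cv2.GaussianBlur(g,(5,5),0)[60:220,c]),60) if abs(x)>14])
for r in (120,140,160): print("row",r,[(c,round(float(x))) for c,x in enumerate(np.diff(cv2.GaussianBlur(g,(5,5),0)[r,150:500]),150) if abs(x)>14])
E
```

```text
17.25 [ 0.3922 -0.3031  0.1052] [ 9.989e-01  4.790e-02 -2.000e-04 -4.000e-04] [ 0.2 -0.3 -2.5] 0.7578191886745242 44.87689554691315
[321.89605681  88.17236618] [243.58174061 113.75205358] [405.42308514 118.91104114]
col 260 [(85, 31), (86, 60), (87, 52), (88, 21), (90, -14), (91, -21), (93, 19), (94, 20), (148, -17), (149, -21), (154, 16)]
col 290 [(85, 36), (86, 63), (87, 51), (88, 19), (90, -14), (91, -20), (93, 17), (94, 19), (154, 15), (174, -20), (175, -15), (201, -19), (204, 21), (213, 17)]
col 320 [(84, 17), (85, 49), (86, 61), (87, 41), (90, -14), (91, -17), (93, 15), (94, 16), (147, -15), (148, -16), (154, 17)]
col 350 [(64, -29), (65, -35), (66, -28), (67, -23), (68, -22), (81, 14), (85, 28), (86, 54), (87, 45), (88, 15), (90, -15), (91, -16), (93, 16), (94, 14), (154, 17), (174, -22), (175, -17), (201, -16), (203, 16), (204, 16), (213, 19)]
col 380 [(60, -31), (61, -40), (62, -34), (63, -21), (76, 14), (85, 35), (86, 53), (87, 39), (149, -14), (154, 16)]
row 120 [(161, 15), (234, 26), (235, 52), (236, 49), (237, 20), (239, -14), (240, -23), (241, -29), (242, -21), (244, 28), (245, 25), (392, -23), (393, -17), (395, 20), (396, 18), (397, 14), (400, -44), (401, -52), (402, -26)]
row 140 [(236, 28), (237, 56), (238, 49), (239, 18), (241, -20), (242, -27), (243, -25), (245, 14), (246, 28), (247, 19), (390, -19), (391, -25), (394, 23), (395, 21), (398, -38), (399, -54), (400, -34)]
row 160 [(238, 30), (239, 57), (240, 48), (241, 15), (243, -23), (244, -33), (245, -20), (247, 29), (248, 20), (394, 16), (396, -19), (397, -46), (398, -47), (399, -22), (485, 30), (486, 33), (487, 20), (490, -22), (491, -42), (492, -37), (493, -16)]
```

The tray is centred under the block: rear rim at row 86 (predicted 88), sides at columns 236 and 401, and yaw aligned. Now I lower it, slowly at the end. The floor should be reached at TCP z ≈ -0.030.

Emit:
apply_moves([
  [0,0,0.01,0,0,0,0],
  [0,0,0.02,0,0,0,0],
  [0,0,0.022,0,0,0,0],
  [0,0,0.022,0,0,0,0],
  [0,0,0.022,0,0,0,0],
  [0,0,0.016,0,0,0,0],
  [0,0,0.01,0,0,0,0],
  [0,0,0.004,0,0,0,0],
])

```text
t: 18.3
tcp_pos: [0.3922, -0.3038, -0.0212]
tool_rot: [0.999, 0.048, -0.0, -0.0]
force: [0.6, -0.0, -2.9]
finger_gap: 0.757
gripper_force: 44.9
```

Emit:
apply_moves([
  [0,0,0.002,0,0,0,0],
  [0,0,0.002,0,0,0,0],
  [0,0,0,0,0,0,0],
])

```text
t: 18.68
tcp_pos: [0.3924, -0.304, -0.0244]
tool_rot: [0.999, 0.048, 0.0, 0.0]
force: [0.2, -0.3, -1.9]
finger_gap: 0.758
gripper_force: 44.9
```

Emit:
apply_moves([
  [0,0,0.002,0,0,0,0],
  [0,0,0.001,0,0,0,0],
  [0,0,0.001,0,0,0,0],
  [0,0,0,0,0,0,0],
])

```text
t: 19.18
tcp_pos: [0.3922, -0.3038, -0.0288]
tool_rot: [0.999, 0.048, -0.0, -0.0]
force: [0.2, 0.1, -3.3]
finger_gap: 0.759
gripper_force: 44.9
```

Emit:
apply_moves([
  [0,0,0.001,0,0,0,0],
  [0,0,0,0,0,0,0],
])

```text
t: 19.42
tcp_pos: [0.3923, -0.304, -0.0295]
tool_rot: [0.999, 0.048, 0.0, 0.0]
force: [-0.4, 0.4, -0.2]
finger_gap: 0.75
gripper_force: 45.3
```

Touchdown: the vertical force went to about 0. One half-millimetre more, then a gradual release.

Emit:
apply_moves([
  [0,0,0.0005,0,0,0,0],
  [0,0,0,0,0,0,-0.5],
  [0,0,0,0,0,0,-0.6],
  [0,0,0,0,0,0,-0.75],
  [0,0,0,0,0,0,-1],
  [0,0,0,0,0,0,-1],
  [0,0,0,0,0,0,-1],
])

```text
t: 20.3
tcp_pos: [0.3922, -0.3039, -0.0302]
tool_rot: [0.999, 0.048, -0.0, -0.0]
force: [0.7, 0.1, -0.7]
finger_gap: 1.0
gripper_force: 0.0
```

Emit:
apply_moves([
  [0,0,-0.005,0,0,0,-1],
  [0,0,-0.01,0,0,0,-1],
  [0,0,-0.02,0,0,0,-1],
  [0,0,-0.03,0,0,0,-1],
  [0,0,-0.03,0,0,0,-1],
  [0,0,-0.03,0,0,0,-1],
  [0,0,-0.03,0,0,0,-1],
  [0,0,0,0,0,0,-1],
])

```text
t: 21.3
tcp_pos: [0.3934, -0.3052, 0.1276]
tool_rot: [0.999, 0.048, 0.002, 0.003]
force: [0.1, 0.7, 0.3]
finger_gap: 1.0
gripper_force: 0.0
```

```bash
python3 - <<'E'
from h import *
s=sense(); print(s["t"],s["tcp_pos"].round(4),s["force"].round(1),s["finger_gap"])
C=cam("wrist",s); im=snapshot("wrist"); cv2.imwrite("pics/w7.png",im[:,:,::-1])
h=cv2.cvtColor(im,cv2.COLOR_RGB2HSV)
B=[.3935,-.304]; y=.095
for x,yy in [(-.0575,-.033),(-.0575,.033),(.0575,-.033),(.0575,.033)]:
    print("block corner",pix(C,[B[0]+np.cos(y)*x-np.sin(y)*yy,B[1]+np.sin(y)*x+np.cos(y)*yy,.03]).round(0))
am=((h[...,0]>3)&(h[...,0]<18)&(h[...,1]>120)&(h[...,2]>60)).astype(np.uint8)
n,l,st,ce=cv2.connectedComponentsWithStats(am); print("amber",[(st[i].tolist(),ce[i].round(0).tolist()) for i in range(1,n) if st[i][4]>40])
g=cv2.cvtColor(im,cv2.COLOR_RGB2GRAY).astype(float); g=cv2.GaussianBlur(g,(5,5),0)
for r in (170,190,210): print("row",r,[(c,round(float(x))) for c,x in enumerate(np.diff(g[r,230:420]),230) if abs(x)>9])
print("col",[(r,round(float(x))) for r,x in enumerate(np.diff(g[60:300,320]),60) if abs(x)>9])
i=snapshot("scene"); print("scene red",red(i))
E
```

```text
21.3 [ 0.3934 -0.3052  0.1276] [0.1 0.7 0.3] 1.000155511563541
block corner [348. 239.]
block corner [289. 239.]
block corner [352. 133.]
block corner [285. 133.]
amber [([327, 169, 14, 10, 76], [332.0, 173.0]), ([297, 194, 14, 11, 91], [305.0, 198.0])]
row 170 [(242, 26), (243, 57), (244, 54), (245, 17), (246, -16), (247, -31), (248, -32), (249, -16), (250, 13), (251, 27), (252, 21), (253, 14), (254, 13), (281, -13), (282, -12), (285, -9), (286, -10), (350, 16), (351, 14), (380, -18), (381, -20), (383, 18), (384, 21), (385, 14), (387, -40), (388, -50), (389, -26)]
row 190 [(244, 37), (245, 60), (246, 45), (248, -26), (249, -37), (250, -26), (252, 23), (253, 27), (254, 16), (255, 12), (256, 12), (285, -10), (286, -14), (328, -18), (329, -25), (330, -21), (331, -16), (332, -13), (338, 13), (339, 17), (340, 13), (345, 15), (346, 16), (379, -22), (380, -21), (382, 23), (383, 24), (384, 11), (385, -14), (386, -43), (387, -47), (388, -23)]
row 210 [(245, 22), (246, 55), (247, 60), (248, 28), (250, -29), (251, -37), (252, -22), (253, 11), (254, 31), (255, 26), (256, 17), (257, 11), (286, -9), (287, -11), (292, -9), (293, -36), (294, -50), (295, -31), (308, 13), (309, 29), (310, 29), (311, 14), (313, 12), (314, 13), (326, 12), (327, 17), (328, 10), (341, -25), (342, -37), (343, -20), (348, 11), (349, 11), (352, 11), (353, 12), (365, -12), (366, -16), (367, -10), (377, -10), (378, -21), (379, -17), (381, 25), (382, 23), (384, -30), (385, -50), (386, -38), (387, -12)]
col [(88, 18), (89, 40), (90, 53), (91, 39), (93, -15), (94, -23), (96, 17), (97, 20), (130, -16), (131, -28), (132, -14), (133, 10), (134, 15), (186, 10), (187, 11), (251, 10), (252, 11), (256, -14), (257, -13), (260, 17), (261, 18), (263, -24), (264, -58), (265, -58), (266, -26)]
scene red [([302, 80, 13, 13, 142], [308.0, 85.9]), ([304, 246, 12, 11, 93], [309.6, 250.5])]
```

The block lies where predicted in the tray (edges at columns 286 and 350, rear edge at row 131). The amber vials and the white cap are in their places. The bar grip is still at scene (310,250), so the bar is open, and the robot is clear. Handing in.

```bash
python3 -c "
from station import *
print(sign_off())"
```

```text
the job is handed in; nothing more can be done
None
```

I handed the job in with the bar open, the vial block lying in the steel tray with its three vials standing, and the robot clear; the sign-off gave no verdict, so this rests on my last camera checks, which covered the bar, block and vials but not the beaker, measuring cylinder or orange bottle.

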